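Clear the press bed, then hold the die carriage out at the gauge

ROBOT

A 6-joint arm with a two-finger parallel gripper is mounted at the origin on the work surface. World frame = base frame: x ahead of the robot, y to its left, z up, the work surface at z = 0. Lengths are in m, angles in rad, forces in N, time in s.
With the tool pointing down it reaches from about 0.35 to 0.725 m from the base axis. Payload 6 kg.
Tool frame: the origin (TCP) lies on the front face of the gripper's body, between the roots of the fingers; the fingertips stand 73 mm ahead of it and the grasp point (between the pads) lies 54 mm ahead of it (arm.tip_reach is the distance from the TCP to the fingertips, in m); z points along the fingers, y is the direction in which the jaws open and shut (so a half turn about z gives the same grasp; the last joint's range is limited). The gripper opens to 85 mm and grips with 20 to 120 N. Pads are 22 mm wide; open, the fingers measure 114 mm over their backs; the gripper's body (76 mm by 85 mm) begins 54 mm behind the grasp point. The pads swing forward as they close: fully open they stand 13 mm farther back than shut.
Start: joints at [1.678, 0.04, 0.085, 0, -1.615, -0.334], TCP at [0.135, 0.585, 0.304] pointing down, gripper open.
Joint ranges: [-2.56, 2.56], [-1.29, 2.01], [-1.08, 1.49], [-3.29, 1.98], [-2.81, -0.18], [-2.99, 2.99]. Speed limits (rad/s): [2.57, 2.57, 3.01, 3.14, 3.14, 3.14].

INTERFACE

Orientations are given as a 3x3 rotation matrix whose columns are the frame's x, y, z axes.
In Python, from cell import arm gives the robot as it stands.
- The arm moves only by the tool carry_out, never from a script. Its argument "moves" is a list of rows, each a list of 3 entries, a list of its own where there are three numbers: the shift along the tool's x, y, z in cm, then the turn, a rotation vector about the tool's x, y, z in degrees, then the opening, from 0 (shut) to 1 (fully open). In form: [[[x, y, z], [ax, ay, az], grip], ...]. A call has 1 to 10 rows; each row is the pose to reach, as a shift and turn from the pose commanded when the call began, along the tool's axes at that moment; what a row does not reach only later rows make up. A row lasts 1/8 s, in which the tool goes at most 62.5 mm and 10.7 degrees, less where a joint would pass 70% of its speed; a pose out of reach is approached as far as the arm can. A call with a gripper value outside its range is refused whole. The fingers move at their own pace and stop on an object; the grip force is fixed at half the most. Time passes only in rows, so rows that repeat a pose let the fingers close. It gives the time, the measured TCP pose, the force and the opening at its end, in the units of the state.
- arm.state(): the state, without advancing time (a new reading comes with each control period).
- arm.camera(name): name is "scene" or "side" or "wrist"; returns a dict with "img" (480x640x3 uint8, blue, green, red), "intrinsics" (3x3 intrinsics, pixels), "k1" (the pictures are not rectified: a ray, as slopes to the right and down, at radius r is drawn at 1 + k1 r^2 times it, then the intrinsics apply), "rvec" (rotation vector, rad) and "tvec" (3), from world to camera coordinates, as OpenCV has them. Camera axes: x right, y down, z forward; pixel columns grow to the right and rows downward; lengths in m; the calibration is good to about 2 mm. A picture is of the moment at which its call begins. There is no depth.
- arm.job_done(): hands the job in, once; it reports no verdict.
Trained networks look in the newest picture that a camera, given by its name, has taken for a name from the list of things; names that differ only in an ending like _2 or _b are one class to them, and where a whole thing is asked for, a point or a joint stands for the part that bears it (a point fixed in the world has none). Each returns a list of dicts, best first, with "p" (0 to 1); they miss things now and then, are a little off and sometimes report something else, mostly with a low value. They report only what shows in the picture. A call takes as long as a camera call.
- arm.regions_of(label, camera): "pixels" (480x640 bool, what is visible of it) and "pixel" ([column, row] in pixels, amid what is visible of it).
The state is a dict: "t": time; "q": joint angles; "dq": joint speeds; "tau": joint torques, N m; "eef_pos": TCP position; "ee_rot": TCP orientation; "contact_force": force on the tool from outside, world axes, zero at the start; "torque": the same for the moment, N m; "grip_width": opening from 0.0 (shut) to 1.0 (fully open).
Only numpy, scipy, OpenCV 4.12 (cv2) and the standard library are available. Lean on these libraries where they do the work, as an engineer would, in place of code of your own. Each camera call takes 0.05 s, during which the arm holds its last target. There are 200 camera calls.

TASK

Take the finished wooden gift box off the press bed and set it down (do not drop it) flat, lid up, on the floor of the grey tray; the carriage must not be run into it. Then take the carriage's black handle, pull the spring-return carriage straight out until its pointer stands between the two fins of the gauge clip, and keep it there without ever letting it snap back; your program finishes while still gripping or hooking the handle with the pointer between the fins. Leave the tape roll, the foil roll and the scissors where they are.

Things in the scene. Friction and masses are not known exactly. Their poses are not given: they have to be found in the camera images.
- giftbox_center (a point): Centre (half-way up) of the finished gift box: closed dark wooden box with a brass dot on its lid, 80 (its x) x 50 (its y) x 44 mm (its z, up), about 0.12 kg, lid fixed shut. Starts lying flat on the plywood bed (bed top 30 mm above the table) before the carriage, its x within 0.5 rad of the pull line. Grip it across the 50 mm width.
- giftbox: The same gift box; origin at the centre of its underside.
- tray_in (a point): Centre of the inner floor of the open grey plastic tray, 5 mm above the table. Inside 190 (its x) x 140 mm (its y), walls 5 mm thick with the rim 40 mm above the table. Fixed to the table, to the left or to the right of the press bed. x and y along the tray's sides, z up.
- carriage (a joint): How far the carriage is pulled out, in m: 0 is fully home (the start), grows as it is pulled out towards the robot, end stop at 0.135. The mark lies somewhere between 0.07 and 0.115. A spring always draws it back home: about 5 N when home, rising to about 13 N at 0.115 (70 N per m), plus some damping.
- handle (a point): Centre of the carriage's handle: level black bar, 14 x 14 mm section, 100 mm long along y, 75 mm above the table (45 above the bed), free underneath, 80 mm free between its end arms. Pinch it from above, one finger before and one behind it; the free gap behind it is 40 mm, so open only part way (45 mm). x points into the press (pull along -x), y along the bar, z up.
- pointer (a point): Tip of the pointer, a steel blade 3 mm thick that sticks out sideways (to +y) from the left end of the front plate, 75 mm above the table; it moves with the carriage. The front plate, 140 mm wide, stands 47 mm behind the bar (face to bar centre line), its top 84 mm above the table; the blue housing behind it is 92 mm high. The tip lies 52 mm behind (+x) and 108 mm to the left (+y) of the handle point. Same axes as the handle.
- gap (a point): Middle of the gap between the two upright fins of the steel gauge clip on the rail along the bed's left edge, 75 mm above the table; fins 4 mm thick, 12 mm gap, tops 86 mm up. Fixed; axes as the handle, x along the pull line. The pointer is at the mark when its x in this frame is 0; its tip then stands 14 mm sideways of this point, beside the fins, touching nothing.
- taperoll_center (a point): Bystander: roll of pale tape lying flat, 100 mm across, 24 mm high; its centre.
- foilroll_center (a point): Bystander: copper-coloured foil roll standing on end, 60 mm across, 110 mm high; its centre.
- scissors: Bystander: scissors lying flat, about 165 mm long, 10 mm high; origin at the pivot, blades to +x.

How it is judged:
On the way, in this order (a step that is already met when the one before it is completed fails the run):
1. the gift box lies flat and released on the tray's floor (x of giftbox_center in the frame of tray_in between -0.095 and 0.095 m and y of giftbox_center in the frame of tray_in between -0.07 and 0.07 m and z of giftbox_center in the frame of tray_in between 0.015 and 0.029 m and angle between giftbox_center's own z axis and vertical below 0.12 rad and contact force between the fingers and giftbox below 0.1 N and linear speed of giftbox below 0.03 m/s), for 0.2 s.
2. the carriage is drawn out, pointer between the fins, held by the handle (x of pointer in the frame of gap between -0.006 and 0.006 m and contact force between the fingers and carriage above 3 N), for 0.3 s.
At the end, for the whole second after the job is handed in: The gift box lies lid up (within 0.12 rad), released and at rest on the tray's inner floor, while the fingers hold the handle (more than 3 N on it) with the carriage still and the pointer within 6 mm of the middle of the gap between the fins (all of step 1 and all of step 2 and velocity of joint carriage between -0.02 and 0.02 m/s); the arm keeps its last pose, push and grip.
It fails at once if the carriage's front or handle is run into the gift box (contact force between carriage and giftbox above 1 N).
It fails at once if the gift box is dropped (falls free faster than 0.6 m/s) (contact force between anything else and giftbox below 0.05 N and linear speed of giftbox above 0.6 m/s).
It fails at once if the carriage snaps back (faster than 0.25 m/s) (velocity of joint carriage below -0.25 m/s).
It fails at once if the tape roll, foil roll or scissors are disturbed (moved over 25 mm) (distance of any of taperoll_center, foilroll_center, scissors from where it was at the start of the episode above 0.025 m).
It also fails if it takes over 54 s, if anything falls off the work surface, if the arm or the gripper's body presses on something with over 40 N, if the wrist force passes 120 N, or if a joint passes its speed limit or range.

## Working session

There is one attempt and no reset: what is moved stays moved. The work goes in short steps, Python scripts to look and compute and a tool call to move; the robot and the scene stay as the last step left them, time stands still between calls to the robot, and variables do not carry over. Pictures are saved under pics/ and viewed, about 8 in all and at most 12, crops included, and the job is handed in when it is done.

Besides the shell and the picture viewer there is one more tool, called after ">>>" as name([rows], argument=value, ...), one row to a line, values as JSON. carry_out: Moves the arm, as the interface text tells. Its arguments: {"type":"object","properties":{"moves":{"type":"array","items":{"type":"array"}}},"required":["moves"]}

```bash
ls; mkdir -p pics; cat > h.py <<'E'
import numpy as np, cv2
from cell import arm
def cam(n):
    c=arm.camera(n); c['R']=cv2.Rodrigues(np.array(c['rvec'],float))[0]; c['t']=np.array(c['tvec'],float).ravel(); c['K']=np.array(c['intrinsics'],float); c['D']=np.array([float(c['k1']),0,0,0]); return c
def ray(c,px):
    u=cv2.undistortPoints(np.array(px,float).reshape(-1,1,2),c['K'],c['D']).reshape(-1,2)
    d=np.c_[u,np.ones(len(u))]@c['R']; return -c['R'].T@c['t'], d
def onz(c,px,z):
    o,d=ray(c,px); return o+d*((z-o[2])/d[:,2])[:,None]
def proj(c,X):
    return cv2.projectPoints(np.array(X,float).reshape(-1,1,3),c['R'],c['t'],c['K'],c['D'])[0].reshape(-1,2)
def tri(cs,pxs):
    A=np.zeros((3,3));b=np.zeros(3);L=[]
    for c,p in zip(cs,pxs):
        o,d=ray(c,p);d=d[0]/np.linalg.norm(d[0]);M=np.eye(3)-np.outer(d,d);A+=M;b+=M@o;L.append((o,M))
    x=np.linalg.solve(A,b); return x,[round(1000*float(np.linalg.norm(M@(x-o))),1) for o,M in L]
E
python3 - <<'E'
from h import *
np.set_printoptions(precision=3,suppress=True)
s=arm.state();print(s['t'],s['eef_pos'],s['ee_rot'],s['grip_width'])
for n in ['scene','side']:
    c=cam(n);cv2.imwrite(f'pics/{n}0.png',c['img'])
    print(n,-c['R'].T@c['t'])
    for l in ['giftbox','tray_in','handle','pointer','gap','taperoll_center','foilroll_center','scissors']:
        print(l,[(round(float(r['p']),2),np.round(r['pixel']).tolist(),int(r['pixels'].sum())) for r in arm.regions_of(l,n)[:2]])
E
```

```text
pics
0.0 [0.135 0.584 0.303] [[ 0.974 -0.225 -0.   ]
 [-0.225 -0.974 -0.002]
 [ 0.     0.002 -1.   ]] 1.0010918607074226
scene [1.179 0.226 0.973]
giftbox [(0.81, [345.0, 213.0], 838)]
tray_in [(0.85, [489.0, 261.0], 5698), (0.74, [347.0, 212.0], 880)]
handle [(0.75, [327.0, 252.0], 1163), (0.54, [396.0, 250.0], 226)]
pointer [(0.77, [329.0, 252.0], 1218)]
gap [(0.47, [400.0, 248.0], 203)]
taperoll_center [(0.75, [142.0, 228.0], 949)]
foilroll_center [(0.62, [189.0, 158.0], 1015)]
scissors [(0.77, [458.0, 360.0], 984)]
side [0.446 0.857 0.643]
giftbox [(0.66, [363.0, 260.0], 1140)]
tray_in [(0.98, [352.0, 415.0], 13294), (0.38, [200.0, 388.0], 1688)]
handle [(0.89, [289.0, 253.0], 1475), (0.73, [375.0, 175.0], 814)]
pointer [(0.92, [289.0, 251.0], 1606)]
gap [(0.53, [323.0, 301.0], 326)]
taperoll_center [(0.98, [297.0, 176.0], 522)]
foilroll_center []
scissors [(0.79, [200.0, 386.0], 1757)]
```

View pics/scene0.png

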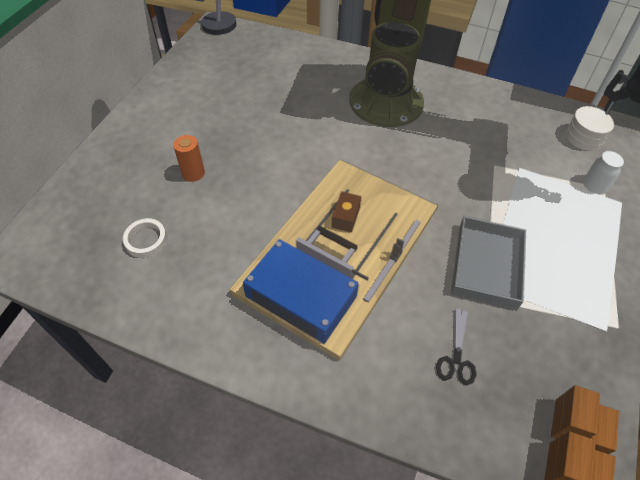

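View pics/side0.png

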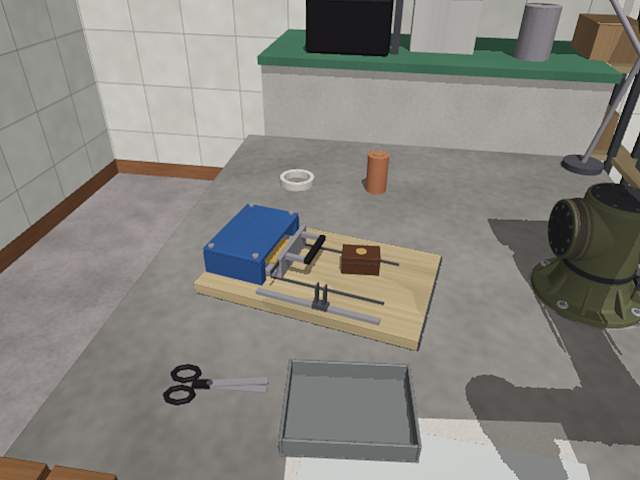

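Scene shows the box at about (346,211), handle bar (337,238), clip (398,247), and tray (489,262). Side shows the box at (361,260), bar (316,249), and clip (320,297). Next, enlarged crops for exact pixels.

```bash
python3 - <<'E'
import cv2,numpy as np
a=cv2.imread('pics/scene0.png')[180:310,300:430];b=cv2.imread('pics/side0.png')[215:345,265:395]
o=[]
for im,x0,y0 in((a,300,180),(b,265,215)):
    im=cv2.resize(im,(390*1,390),interpolation=cv2.INTER_CUBIC)
    for k in range(0,130,20):
        cv2.putText(im,str(x0+k),(k*3,8),0,.3,(0,255,255),1);cv2.putText(im,str(y0+k),(0,k*3+4),0,.3,(0,255,255),1)
        cv2.line(im,(k*3,10),(k*3,16),(0,255,255),1)
    o.append(im)
cv2.imwrite('pics/crop.png',np.hstack(o))
E
```

```text
(no output)
```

View pics/crop.png

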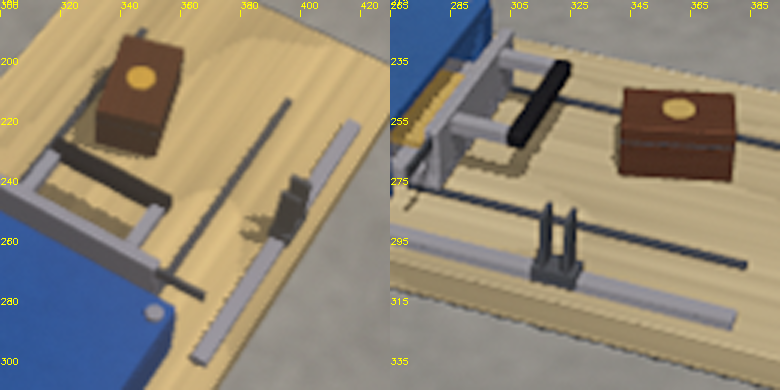

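```bash
python3 - <<'E'
from h import *
np.set_printoptions(precision=4,suppress=True)
cs=[cam('scene'),cam('side')]
P={'dot':((347,205.7),(361.3,251)),'bar':((337.5,237.3),(314.7,249.7)),'barA':((319,228.3),(322.3,239)),'barB':((355.3,248.3),(307.3,260.3)),
'rodfront':((396.3,213.7),(383.3,303.3)),'railfront':((417.7,221.3),(379.3,321.7)),'railback':((366.7,299.3),(258,291))}
for k,v in P.items():
    x=tri(cs,v);P[k]=x[0];print(k,*x)
d=P['railback']-P['railfront'];print('yaw rail',np.arctan2(d[1],d[0]), 'bar normal',np.arctan2(*(lambda e:(-e[0],e[1]))(P['barB']-P['barA'])[0:2]))
print('fins@86',onz(cs[1],[(317,283.7),(325.3,285)],.086))
print('scene dot@74',onz(cs[0],[(347,205.7)],.074),'side',onz(cs[1],[(361.3,251)],.074))
for c,n,z in((cs[0],'scene',0.03),(cs[1],'side',.03)):
    r=arm.regions_of('tray_in',n)[0]['pixels'].astype(np.uint8)
    cn=max(cv2.findContours(r,0,2)[0],key=cv2.contourArea).reshape(-1,2)
    X=onz(c,cn,.04)[:,:2].astype(np.float32);print(n,'tray rim',cv2.minAreaRect(X))
    r=arm.regions_of('giftbox',n)[0]['pixels'].astype(np.uint8)
    cn=max(cv2.findContours(r,0,2)[0],key=cv2.contourArea).reshape(-1,2)
    print(n,cv2.approxPolyDP(cn,2.5,True).reshape(-1,2).tolist())
# box lid corners from crop
print('lid scene',onz(cs[0],[(340.3,192),(361,196.3),(352,223),(333,219)],.074))
print('lid side',onz(cs[1],[(342.5,245),(379.5,246.5),(379.5,264),(341,262)],.074))
E
```

```text
dot [0.4784 0.0374 0.0734] [1.0, 1.0]
bar [0.5735 0.0489 0.0751] [1.0, 1.0]
barA [0.5643 0.0018 0.0725] [1.2, 1.2]
barB [0.5838 0.093  0.0757] [2.1, 2.1]
rodfront [0.4246 0.1464 0.0315] [1.1, 1.1]
railfront [0.4295 0.2004 0.0333] [0.6, 0.6]
railback [0.6716 0.1521 0.0334] [0.7, 0.7]
yaw rail -0.19703254484265914 bar normal -0.2108125893563097
fins@86 [[0.5497 0.1738 0.086 ]
 [0.534  0.1751 0.086 ]]
scene dot@74 [[0.48   0.0381 0.074 ]] side [[0.4777 0.0368 0.074 ]]
scene tray rim ((0.4812910854816437, 0.3812136650085449), (0.22871841490268707, 0.16063106060028076), 5.718797206878662)
scene [[343, 192], [332, 223], [337, 228], [351, 231], [361, 197]]
side tray rim ((0.46504461765289307, 0.39669886231422424), (0.2008177489042282, 0.1733313649892807), 6.075373649597168)
side [[342, 245], [342, 273], [378, 274], [378, 246]]
lid scene [[0.4469 0.0098 0.074 ]
 [0.4411 0.0592 0.074 ]
 [0.5227 0.065  0.074 ]
 [0.5281 0.0214 0.074 ]]
lid side [[0.5189 0.0213 0.074 ]
 [0.4409 0.0137 0.074 ]
 [0.4379 0.0763 0.074 ]
 [0.5151 0.0825 0.074 ]]
```

>>> carry_out([
  [[45.9,45.5,4],[0,0,-18.7],1],
  [[45.9,45.5,4],[0,0,-18.7],1],
  [[45.9,45.5,4],[0,0,-18.7],1],
  [[45.9,45.5,4],[0,0,-18.7],1],
  [[45.9,45.5,4],[0,0,-18.7],1],
  [[45.9,45.5,4],[0,0,-18.7],1],
  [[45.9,45.5,4],[0,0,-18.7],1],
  [[45.9,45.5,4],[0,0,-18.7],1],
  [[45.9,45.5,4],[0,0,-18.7],1],
  [[45.9,45.5,4],[0,0,-18.7],1],
])

```text
t: 2.45
eef_pos: [0.4685, 0.0551, 0.2657]
ee_rot: [[0.995, 0.1, 0.001], [0.1, -0.995, 0.001], [0.001, -0.001, -1.0]]
contact_force: [1.6, 1.8, -0.0]
grip_width: 0.997
```

>>> carry_out([
  [[0,0,0],[0,0,0],1],
])

```text
t: 2.58
eef_pos: [0.4688, 0.0532, 0.2646]
ee_rot: [[0.996, 0.092, -0.001], [0.092, -0.996, -0.001], [-0.002, 0.001, -1.0]]
contact_force: [0.6, 1.0, -0.5]
grip_width: 0.998
```

```bash
python3 - <<'E'
from h import *
np.set_printoptions(precision=4,suppress=True)
s=arm.state();print(s['t'],s['eef_pos'],s['ee_rot'],s['q'],arm.tip_reach)
c=cam('wrist');cv2.imwrite('pics/w1.png',c['img'])
E
```

```text
2.575 [0.4688 0.0532 0.2646] [[ 0.9957  0.0921 -0.0014]
 [ 0.0921 -0.9957 -0.0014]
 [-0.0015  0.0013 -1.    ]] [ 0.5429 -0.3099 -0.3028  0.0005 -1.5799  1.1201] 0.0726
```

View pics/w1.png

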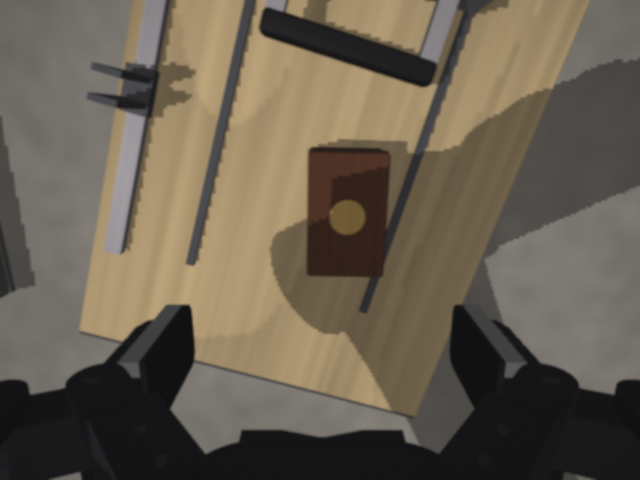

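Wrist view: lid corners at (309,150), (389,153), (384,276), (307,274), with the dot at (347,217). The bar runs from (266,22) to (432,73), and the fin tips are at (92,66) and (89,98).

```bash
python3 - <<'E'
from h import *
np.set_printoptions(precision=4,suppress=True)
c=cam('wrist');b=cam('side');a=cam('scene')
s=arm.state();print(s['eef_pos'],s['ee_rot'][:2])
print('lid',onz(c,[(309,150),(389,153),(384,276),(307,274)],.074),onz(c,[(347,217)],.074))
print('dot',tri([c,a,b],[(347,217),(347,205.7),(361.3,251)]))
q=onz(c,[(264,20),(434,74)],.08);print('bar ends',q, q.mean(0))
f=onz(c,[(92,66),(89,98)],.086);print('fins',f,f.mean(0))
e=onz(c,[(160,0),(114,252)],.036);print('rail yaw',np.arctan2(*(e[0]-e[1])[[1,0]]))
e=onz(c,[(249,0),(191,262)],.036);print('rod yaw',np.arctan2(*(e[0]-e[1])[[1,0]]))
E
```

```text
[0.4676 0.0579 0.2655] [[ 0.9949  0.1006  0.0004]
 [ 0.1006 -0.9949  0.0003]]
lid [[0.5156 0.0676 0.074 ]
 [0.5184 0.02   0.074 ]
 [0.4407 0.0125 0.074 ]
 [0.4374 0.0621 0.074 ]] [[0.4772 0.0406 0.074 ]]
dot (array([0.4782, 0.039 , 0.0743]), [1.8, 1.9, 1.1])
bar ends [[0.5819 0.0973 0.08  ]
 [0.5637 0.0021 0.08  ]] [0.5728 0.0497 0.08  ]
fins [[0.5494 0.1869 0.086 ]
 [0.5327 0.1894 0.086 ]] [0.541  0.1881 0.086 ]
rail yaw -0.20237412269981953
rod yaw -0.19049079953902703
```

>>> carry_out([
  [[0.85,2.0,0],[0,0,0],1],
  [[0.85,2.0,5],[0,0,0],1],
  [[0.85,2.0,9.5],[0,0,0],1],
  [[0.85,2.0,9.5],[0,0,0],1],
  [[0.85,2.0,9.5],[0,0,0],1],
  [[0.85,2.0,9.5],[0,0,0],1],
])

```text
t: 3.52
eef_pos: [0.4792, 0.0388, 0.173]
ee_rot: [[0.995, 0.1, 0.004], [0.1, -0.995, 0.001], [0.004, -0.001, -1.0]]
contact_force: [0.8, -0.9, -0.7]
grip_width: 0.995
```

Centred over the box, so I'm going down 6.3 cm and gripping.

>>> carry_out([
  [[0,0,3],[0,0,0],1],
  [[0,0,5.5],[0,0,0],1],
  [[0,0,6.3],[0,0,0],1],
  [[0,0,6.3],[0,0,0],1],
  [[0,0,6.3],[0,0,0],0.3],
  [[0,0,6.3],[0,0,0],0.3],
  [[0,0,6.3],[0,0,0],0.3],
  [[0,0,6.3],[0,0,0],0.3],
  [[0,0,6.3],[0,0,0],0.3],
  [[0,0,6.3],[0,0,0],0.3],
])

```text
t: 4.78
eef_pos: [0.4789, 0.0382, 0.1086]
ee_rot: [[0.995, 0.1, 0.002], [0.1, -0.995, 0.0], [0.002, -0.0, -1.0]]
contact_force: [-0.2, 0.6, 5.3]
grip_width: 0.581
```

>>> carry_out([
  [[0,0,-2],[0,0,0],0.3],
  [[0,0,-6],[0,0,0],0.3],
  [[0,0,-11],[0,0,0],0.3],
  [[0.3,-4,-15],[0,0,0],0.3],
  [[0.5,-8,-16],[0,0,0],0.3],
  [[0.8,-12,-16],[0,0,0],0.3],
  [[1.1,-16.5,-16],[0,0,0],0.3],
  [[1.4,-21,-16],[0,0,0],0.3],
  [[1.6,-25.5,-16],[0,0,0],0.3],
  [[1.8,-29.0,-16],[0,0,0],0.3],
])

```text
t: 6.02
eef_pos: [0.4668, 0.33, 0.2664]
ee_rot: [[0.995, 0.1, -0.001], [0.1, -0.995, -0.001], [-0.001, 0.001, -1.0]]
contact_force: [-0.0, -0.8, -1.1]
grip_width: 0.578
```

>>> carry_out([
  [[0.2,-3,0],[0,0,0],0.3],
  [[0.4,-5.7,0],[0,0,0],0.3],
  [[0.4,-5.7,0],[0,0,0],0.3],
  [[0.4,-5.7,0],[0,0,0],0.3],
  [[0.4,-5.7,0],[0,0,0],0.3],
])

```text
t: 6.65
eef_pos: [0.4658, 0.3848, 0.2674]
ee_rot: [[0.995, 0.099, 0.0], [0.099, -0.995, -0.0], [0.0, 0.0, -1.0]]
contact_force: [-0.5, -0.2, -1.8]
grip_width: 0.579
```

```bash
python3 - <<'E'
from h import *
np.set_printoptions(precision=4,suppress=True)
c=cam('wrist');cv2.imwrite('pics/w2.png',c['img'])
s=arm.state();print(s['t'],s['eef_pos'],s['ee_rot'][:2],s['grip_width'])
E
```

```text
6.7 [0.4658 0.3848 0.2675] [[ 0.9951  0.0987  0.0002]
 [ 0.0987 -0.9951  0.0002]] 0.5791476154149972
```

View pics/w2.png

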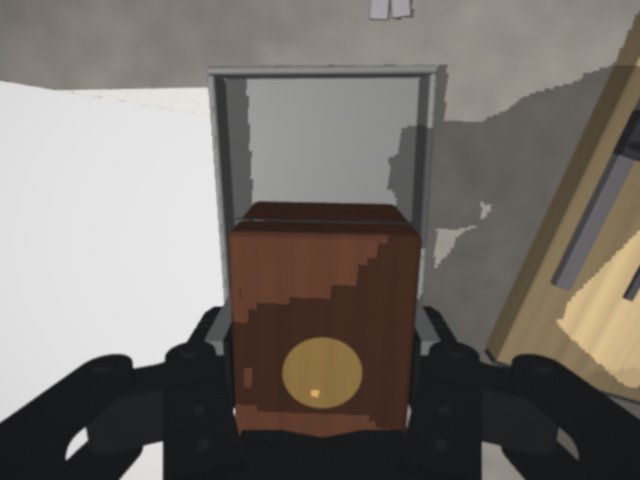

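Wrist view: box held square, and the tray lines up with it. The tray's far rim has outer corners near (209,69) and (446,67).

```bash
python3 - <<'E'
from h import *
np.set_printoptions(precision=4,suppress=True)
c=cam('wrist');p=onz(c,[(209,69),(446,67),(226,290)],.04);print(p)
d=(p[0]-p[1])[:2];print(np.linalg.norm(d)); d/=np.linalg.norm(d); x=np.array([d[1],-d[0]]);print('yaw',np.arctan2(x[1],x[0]),'centre',p[:2].mean(0)[:2]-0.1*x)
a,b=cam('scene'),cam('side');tc=np.array([.466,.385,.04])
E
```

```text
[[0.5553 0.4673 0.04  ]
 [0.5715 0.3154 0.04  ]
 [0.403  0.4505 0.04  ]]
0.15272922310385867
yaw 0.10646187161968636 centre [0.464  0.3808]
```

>>> carry_out([
  [[0,0.4,3],[0,0,0],0.3],
  [[0,0.4,7.5],[0,0,0],0.3],
  [[0,0.4,12],[0,0,0],0.3],
  [[0,0.4,15],[0,0,0],0.3],
  [[0,0.4,17],[0,0,0],0.3],
  [[0,0.4,17.7],[0,0,0],0.3],
  [[0,0.4,17.9],[0,0,0],0.3],
  [[0,0.4,18.1],[0,0,0],0.3],
  [[0,0.4,18.1],[0,0,0],0.3],
])

```text
t: 7.98
eef_pos: [0.4663, 0.3818, 0.0871]
ee_rot: [[0.995, 0.099, 0.001], [0.099, -0.995, 0.001], [0.001, -0.001, -1.0]]
contact_force: [0.8, -0.3, -0.3]
grip_width: 0.58
```

>>> carry_out([
  [[0,0,0.2],[0,0,0],0.3],
  [[0,0,0.3],[0,0,0],0.3],
  [[0,0,0.4],[0,0,0],0.3],
  [[0,0,0.4],[0,0,0],0.3],
  [[0,0,0.4],[0,0,0],0.3],
])

```text
t: 8.6
eef_pos: [0.4664, 0.3818, 0.0837]
ee_rot: [[0.995, 0.1, 0.001], [0.1, -0.995, 0.001], [0.001, -0.0, -1.0]]
contact_force: [-2.4, 0.3, 5.2]
grip_width: 0.581
```

Touchdown is felt at the expected height (5 N). Releasing and rising.

>>> carry_out([
  [[0,0,0.4],[0,0,0],0.62],
  [[0,0,0.4],[0,0,0],0.68],
  [[0,0,0.4],[0,0,0],0.75],
  [[0,0,0.4],[0,0,0],0.75],
  [[0,0,0.0],[0,0,0],0.75],
  [[0,0,-3],[0,0,0],0.75],
  [[0,0,-8],[0,0,0],0.75],
  [[0,0,-13],[0,0,0],0.75],
  [[0,0,-16],[0,0,0],0.75],
  [[0,0,-16],[0,0,0],0.75],
])

```text
t: 9.85
eef_pos: [0.4668, 0.3821, 0.2463]
ee_rot: [[0.995, 0.099, 0.004], [0.099, -0.995, 0.005], [0.005, -0.004, -1.0]]
contact_force: [0.4, 0.2, -0.6]
grip_width: 0.746
```

```bash
python3 - <<'E'
from h import *
np.set_printoptions(precision=4,suppress=True)
c=cam('side');a=cam('scene')
for n,k in(('side',c),('scene',a)):
    r=arm.regions_of('giftbox',n);print(n,[(x['p'],x['pixel']) for x in r], proj(k,[.466,.381,.030]))
s=arm.state();print(s['t'],s['eef_pos'],s['ee_rot'][:2])
cv2.imwrite('pics/s2.png',np.hstack([c['img'][200:480,120:440],a['img'][170:450,300:620]]))
E
```

```text
side [(0.83, [350.9, 400.7])] [[349.343  401.6019]]
scene [(0.66, [489.1, 259.6])] [[489.6463 257.4933]]
10.05 [0.4657 0.3813 0.2409] [[ 0.995   0.0994 -0.0015]
 [ 0.0994 -0.995  -0.0017]]
```

View pics/s2.png

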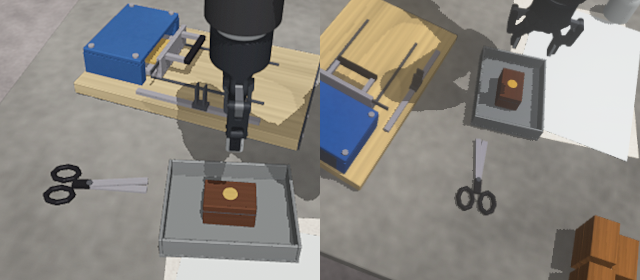

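The box sits flat, lid up, mid-tray in both views (side about (231,205), scene about (511,88) in the montage). Next is the handle, with a half-turned yaw that suits joint 6.

>>> carry_out([
  [[0.8,4,0],[0,0,10],0.53],
  [[1.6,8,0],[0,0,20],0.53],
  [[2.5,12,0],[0,0,30],0.53],
  [[3.4,16,0],[0,0,40],0.53],
  [[4.3,20,0],[0,0,50],0.53],
  [[5.2,24,0],[0,0,60],0.53],
  [[6,28,0],[0,0,70],0.53],
  [[6.8,31,0],[0,0,80],0.53],
  [[7.3,34.1,0],[0,0,90],0.53],
  [[7.3,34.1,0],[0,0,100],0.53],
])

```text
t: 11.3
eef_pos: [0.5726, 0.0474, 0.2408]
ee_rot: [[-0.083, -0.997, -0.002], [-0.997, 0.083, -0.001], [0.001, 0.002, -1.0]]
contact_force: [-0.2, 0.2, 0.1]
grip_width: 0.532
```

>>> carry_out([
  [[0,0,0],[0,0,6.9],0.53],
  [[0,0,0],[0,0,6.9],0.53],
  [[0,0,0],[0,0,6.9],0.53],
  [[0,0,0],[0,0,6.9],0.53],
])

```text
t: 11.8
eef_pos: [0.5725, 0.0496, 0.2421]
ee_rot: [[-0.193, -0.981, -0.0], [-0.981, 0.193, -0.0], [0.0, 0.0, -1.0]]
contact_force: [0.0, 0.3, 0.1]
grip_width: 0.532
```

```bash
python3 - <<'E'
from h import *
np.set_printoptions(precision=4,suppress=True)
c=cam('wrist');cv2.imwrite('pics/w3.png',c['img'])
s=arm.state();print(s['t'],s['eef_pos'],s['ee_rot'],s['q'],s['grip_width'])
E
```

```text
11.85 [0.5725 0.0496 0.2422] [[-0.193  -0.9812 -0.0002]
 [-0.9812  0.193  -0.0002]
 [ 0.0002  0.0002 -1.    ]] [ 0.4354 -0.0251 -0.0928  0.0001 -1.5033 -0.6296] 0.5302185354448214
```

View pics/w3.png

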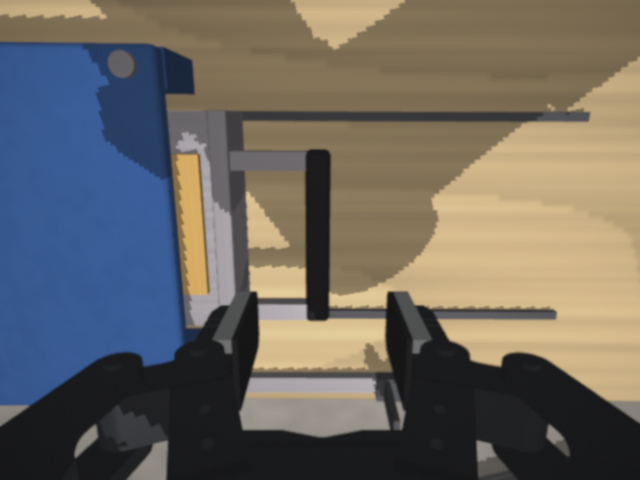

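Wrist view: the bar is upright from (318,150) to (318,320), between the jaws and parallel to them.

```bash
python3 - <<'E'
from h import *
np.set_printoptions(precision=4,suppress=True)
c=cam('wrist');s=arm.state();R=np.array(s['ee_rot']);p=np.array(s['eef_pos'])
q=onz(c,[(318,150),(318,320)],.080);h=q.mean(0);print(q,h,np.linalg.norm(q[0]-q[1]),(h-p)@R)
a,b=cam('scene'),cam('side')
e=onz(c,[(318,235)],.08)[0]
print(tri([c,b],[(318,235),(314.7,249.7)]),tri([c,a],[(318,235),(337.5,237.3)]))
E
```

```text
[[ 0.5635 -0.001   0.08  ]
 [ 0.5828  0.0957  0.08  ]] [0.5732 0.0474 0.08  ] 0.09860249589514014 [ 0.002  -0.001   0.1622]
(array([0.5739, 0.0467, 0.0727]), [0.8, 0.8]) (array([0.5725, 0.0472, 0.074 ]), [1.1, 1.1])
```

>>> carry_out([
  [[0.2,-0.1,4],[0,0,0],0.53],
  [[0.2,-0.1,8],[0,0,0],0.53],
  [[0.2,-0.1,10.5],[0,0,0],0.53],
  [[0.2,-0.1,11.6],[0,0,0],0.53],
  [[0.2,-0.1,11.6],[0,0,0],0.53],
  [[0.2,-0.1,11.6],[0,0,0],0.53],
])

```text
t: 12.75
eef_pos: [0.5739, 0.0475, 0.1279]
ee_rot: [[-0.194, -0.981, 0.002], [-0.981, 0.194, 0.0], [-0.001, -0.002, -1.0]]
contact_force: [0.4, 0.5, 0.4]
grip_width: 0.532
```

>>> carry_out([
  [[0,0,0],[0,0,0],0.0],
  [[0,0,0],[0,0,0],0.0],
  [[0,0,0],[0,0,0],0.0],
  [[0,0,0],[0,0,0],0.0],
  [[0,0,0],[0,0,0],0.0],
  [[0,0,0],[0,0,0],0.0],
])

```text
t: 13.5
eef_pos: [0.5742, 0.0473, 0.1274]
ee_rot: [[-0.194, -0.981, 0.003], [-0.981, 0.194, 0.0], [-0.001, -0.003, -1.0]]
contact_force: [5.5, -0.4, 2.0]
grip_width: 0.147
```

Gripped. Tool +y is the pull direction; pulling 9 cm first.

>>> carry_out([
  [[0,0.5,0],[0,0,0],0.0],
  [[0,1.5,0],[0,0,0],0.0],
  [[0,2.5,0],[0,0,0],0.0],
  [[0,3.5,0],[0,0,0],0.0],
  [[0,4.5,0],[0,0,0],0.0],
  [[0,5.5,0],[0,0,0],0.0],
  [[0,6.5,0],[0,0,0],0.0],
  [[0,7.5,0],[0,0,0],0.0],
  [[0,8.5,0],[0,0,0],0.0],
  [[0,9,0],[0,0,0],0.0],
])

```text
t: 14.75
eef_pos: [0.4863, 0.0649, 0.1274]
ee_rot: [[-0.194, -0.981, 0.005], [-0.981, 0.194, 0.001], [-0.002, -0.005, -1.0]]
contact_force: [11.2, -2.9, -2.6]
grip_width: 0.151
```

>>> carry_out([
  [[0,0,0],[0,0,0],0.0],
  [[0,0,0],[0,0,0],0.0],
])

```text
t: 15.0
eef_pos: [0.4865, 0.0649, 0.1274]
ee_rot: [[-0.194, -0.981, 0.005], [-0.981, 0.194, 0.001], [-0.002, -0.005, -1.0]]
contact_force: [10.6, -1.0, -1.5]
grip_width: 0.152
```

```bash
python3 - <<'E'
from h import *
np.set_printoptions(precision=4,suppress=True)
s=arm.state();print(s['t'],s['eef_pos'],s['contact_force'],s['grip_width'])
b=cam('side')['img'][240:340,270:400];a=cam('scene')['img'][190:290,330:460]
for n in('scene','side'):print(n,[(x['p'],x['pixel']) for x in arm.regions_of('gap',n)])
cv2.imwrite('pics/p1.png',np.vstack([cv2.resize(i,None,fx=3,fy=3,interpolation=2) for i in(b,a)]))
E
```

```text
15.0 [0.4865 0.0649 0.1274] [10.5985 -1.0097 -1.4906] 0.15233175268934304
scene [(0.63, [397.9, 245.6])]
side [(0.61, [321.4, 300.6])]
```

View pics/p1.png

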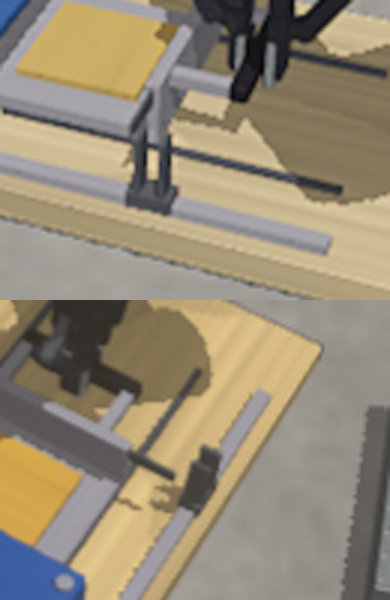

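Side and scene crops: the pointer (scene about (388,248)) is still behind the fins (about (398,246)). The calculation gives about 1.9 cm more.

>>> carry_out([
  [[0,0.6,0],[0,0,0],0.0],
  [[0,1.2,0],[0,0,0],0.0],
  [[0,1.7,0],[0,0,0],0.0],
  [[0,1.9,0],[0,0,0],0.0],
  [[0,1.9,0],[0,0,0],0.0],
  [[0,1.9,0],[0,0,0],0.0],
])

```text
t: 15.95
eef_pos: [0.468, 0.0686, 0.1274]
ee_rot: [[-0.194, -0.981, 0.006], [-0.981, 0.194, 0.001], [-0.002, -0.005, -1.0]]
contact_force: [11.7, -1.8, -2.4]
grip_width: 0.149
```

```bash
python3 - <<'E'
from h import *
np.set_printoptions(precision=4,suppress=True)
s=arm.state();print(s['t'],s['eef_pos'],s['contact_force'],s['grip_width'])
b=cam('side');a=cam('scene')
cv2.imwrite('pics/p2.png',np.hstack([cv2.resize(i,(400,400),interpolation=2) for i in(b['img'][265:315,295:345],a['img'][220:270,370:420])]))
ux=np.array([.981,-.194,0]);uy=np.array([.194,.981,0])
h=np.array([s['eef_pos'][0],s['eef_pos'][1],.075])+.0*ux
tip=h+.052*ux+.108*uy;print('tip',tip,'side',proj(b,[tip,tip-.03*uy]),'scene',proj(a,[tip,tip-.03*uy]))
E
```

```text
15.95 [0.468  0.0686 0.1274] [11.7241 -1.7988 -2.3658] 0.1487618959736367
tip [0.54   0.1645 0.075 ] side [[322.8366 285.7139]
 [328.0545 276.4957]] scene [[392.3754 242.157 ]
 [380.3357 236.0626]]
```

View pics/p2.png

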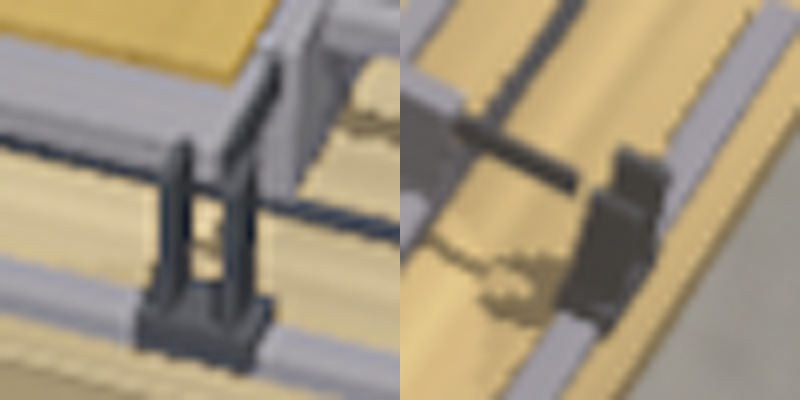

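```bash
python3 - <<'E'
from h import *
np.set_printoptions(precision=4,suppress=True)
b=cam('side');a=cam('scene')
U=np.array([[.981,-.194,0],[.194,.981,0],[0,0,1]]).T
f=lambda c,p,z:onz(c,p,z)@U
print('scene fins left corners',f(a,[(394.6,244),(397.3,238.8)],.086)); print('scene tip',f(a,[(392,243.1)],.075),f(a,[(392,243.1)],.08))
print('side fins',f(b,[(317.2,283.1),(325,283.75)],.086)); print('side tip',f(b,[(323.5,285.3)],.075),f(b,[(323.5,285.3)],.08))
print('tri tip',tri([a,b],[(392,243.1),(323.5,285.3)])[0]@U)
g=tri([a,b],[(396,241.4),(321.1,283.4)]);print('tri gap',g[0]@U,g[1])
E
```

```text
scene fins left corners [[0.507  0.2746 0.086 ]
 [0.4916 0.2733 0.086 ]]
scene tip [[0.5005 0.2666 0.075 ]] [[0.5039 0.2676 0.08  ]]
side fins [[0.5058 0.2754 0.086 ]
 [0.4916 0.2721 0.086 ]]
side tip [[0.4971 0.2645 0.075 ]] [[0.4951 0.2703 0.08  ]]
tri tip [0.4982 0.2651 0.0738]
tri gap [0.4989 0.2738 0.0858] [0.3, 0.3]
```

The tip is about 1 mm from the gap's middle, and both cameras and the arm pose agree. I'll hold briefly, then hand in.

>>> carry_out([
  [[0,0,0],[0,0,0],0.0],
  [[0,0,0],[0,0,0],0.0],
  [[0,0,0],[0,0,0],0.0],
  [[0,0,0],[0,0,0],0.0],
  [[0,0,0],[0,0,0],0.0],
])

```text
t: 16.77
eef_pos: [0.4681, 0.0686, 0.1274]
ee_rot: [[-0.194, -0.981, 0.005], [-0.981, 0.194, 0.001], [-0.002, -0.005, -1.0]]
contact_force: [11.3, -2.0, -1.6]
grip_width: 0.153
```

```bash
python3 - <<'E'
from cell import arm
s=arm.state();print(s['t'],s['eef_pos'],s['contact_force'],s['grip_width'])
print(arm.job_done())
E
```

```text
16.775 [0.46805563 0.06859884 0.12741872] [11.27790862 -2.00303419 -1.5875613 ] 0.15252368503365538
the job is handed in; nothing more can be done
None
```

I set the gift box down in the tray and pulled the carriage to the mark. I handed in at 16.8 s with the gripper still holding the handle; no verdict was reported.

- **Gift box:** it was lowered until it touched the tray floor (5 N felt at the expected height), then released. The side and scene views afterwards showed it flat, lid up, mid-tray.
- **Carriage:** I gripped the handle from above and pulled it out about 108 mm. The pointer measured about 1 mm from the middle of the gap (±6 mm allowed); both cameras and the arm pose agree to about 2 mm. It held still for the last 0.8 s with about 11 N on the tool.
- **Tape roll, foil roll and scissors:** the arm did not go near them and no contact was felt. I did not re-measure their positions at the end.

No check failed. The measurements disagreed by 1–4 mm at most, except the y of the fins. The wrist view put that about 13 mm off the side view, probably because it picked up a different edge of the fins; it did not affect the pull distance.

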